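# Stow the cover bolts in the pail and hang it up

### The arm

A 6-joint arm with a two-finger parallel gripper is mounted at the origin on the work surface. World frame = base frame: x ahead of the robot, y to its left, z up, the work surface at z = 0. Lengths are in m, angles in rad, forces in N, time in s.
With the tool pointing down it reaches from about 0.375 to 0.75 m from the base axis. Payload 9 kg.
Tool frame: the origin (TCP) lies at the very end of the fingers, on their centre line; the grasp point (between the pads) lies 19 mm behind it; z points along the fingers, y is the direction in which the jaws open and shut (so a half turn about z gives the same grasp; the last joint's range is limited). The gripper opens to 85 mm and grips with 20 to 120 N. Pads are 22 mm wide; open, the fingers measure 114 mm over their backs; the gripper's body (76 mm by 85 mm) begins 54 mm behind the grasp point. The pads swing forward as they close: fully open they stand 13 mm farther back than shut.
Start: joints at [0.94, 0.104, 0.097, 1.564, 0, 1.353], TCP at [0.241, 0.55, 0.231] pointing down, gripper open.
Joint ranges: [-2.99, 2.99], [-0.84, 1.86], [-1.1, 1.16], [-1.84, 2.11], [-1.51, 1.56], [-3.14, 3.14]. Speed limits (rad/s): [2.22, 2.22, 2.57, 3.14, 3.14, 3.14].

### API

Orientations are given as a rotation vector (axis times angle).
In Python, from station import env, imaging gives the robot as it stands. The module is installed in compiled form; this text tells all that it offers.
- The arm moves only by the shell command python3 -m creep 'ROWS' [OPENING] [FORCE]. ROWS is JSON, a list of rows, each a list of 2 entries, a list of its own where there are three numbers: the shift along the world's x, y, z in cm, then the turn, a rotation vector about the world's x, y, z in degrees. In form: [[[tx, ty, tz], [rx, ry, rz]], ...]. A call has 1 to 12 rows; each row is the pose to reach, as a shift and turn from the pose measured when the call began; what a row does not reach only later rows make up. A row lasts 1/10 s, in which the tool goes at most 50 mm and 8.59 degrees, less where a joint would pass 70% of its speed; a pose out of reach is approached as far as the arm can. A call with a gripper value outside its range is refused whole. OPENING is the finger opening in cm, from 0 to 8.54, set as the call begins (- or left out, the last holds). The fingers move at their own pace and stop on an object; FORCE is the grip in N (left out, the last holds). Time passes only in rows, so rows that repeat a pose let the fingers close. It gives the time, the measured TCP pose, the force and the opening at its end, in the units of the state.
- env.read_state(): the state, without advancing time (a new reading comes with each control period).
- imaging.read_camera(name): name is "side" or "top"; returns a dict with "img" (420x560x3 uint8, red, green, blue), "fx", "fy", "cx", "cy" (pixels), "cam_to_world" (4x4, takes a point from camera to world coordinates). Camera axes: x right, y up, looking along -z (the intrinsics and any distortion apply to the point x, -y, -z); pixel columns grow to the right and rows downward; lengths in m; the calibration is good to about 2 mm. A picture is of the moment at which its call begins. There is no depth.
- env.close_job(): hands the job in, once; it reports no verdict.
The state is a dict: "time_s": time; "q": joint angles; "dq": joint speeds; "tau": joint torques, N m; "tcp_pos": TCP position; "ee_rot": TCP orientation; "force": force on the tool from outside, world axes, zero at the start; "wrist_torque": the same for the moment, N m; "opening": finger opening in m.
Only numpy, scipy, OpenCV 4.12 (cv2) and the standard library are available. Lean on these libraries where they do the work, as an engineer would, in place of code of your own. Each camera call takes 0.05 s, during which the arm holds its last target. There are 200 camera calls.

### The job

Pick every hex-head bolt out of the mixed parts tray and put them all in the little metal pail, leaving the plain dowels and the collar in the tray. Then swing the pail's bail upright while the pail stands on the bench, carry the pail by it without tipping it over, and leave it hanging by the bail on both prongs of the twin hook with all the bolts still inside. Leave the tools lying about where they are.

Things in the scene. Friction and masses are not known exactly. Their poses are not given: they have to be found in the camera images.
- tray: Open dark sheet-metal parts tray fixed to the bench, 165 (x) by 300 (y) by 30 mm high, walls and floor 3 mm. Origin: centre of its underside, z up. It holds a mix of hex bolts, two plain dowels and a collar, lying singly, centres 60 mm or more apart and at least 35 mm from the walls.
- pail: Small loose open metal pail standing on the bench, 0.25 to 0.4 kg, 100 mm high, outer diameter 90 at the bottom and 110 at the rim, wall 3 mm, bottom 4 mm. Origin: centre of its underside, z up. Its swing bail pivots about the pail's y axis at 88 mm height and at the start lies flat to the pail's -x side, the axis of its bar 45 mm out from the rim.
- pail_mid (a point): Point on the pail's axis, 45 mm above its underside, inside it.
- bail (a joint): Angle of the pail's bail about its pivots (rad): 0 lies flat (level) on the pail's -x side, 1.57 stands upright, 3.14 flat on the +x side. Nearly frictionless: it falls back flat when let go. The bail is a 6 mm wire bow 130 mm wide over all; its straight bar runs parallel to the pivot axis 100 mm from it.
- bail_mid (a point): Middle of the bail's bar, on the wire's axis, at the centre of a wooden roller grip 18 mm in diameter and 44 mm long that spins freely on the wire; the bare wire runs on straight to 52 mm either side of this point. Its y axis runs along the bar.
- stand: Grey stand fixed to the bench, about 0.28 m tall, with a twin-pronged hook: two parallel 8 mm steel prongs 72 mm apart (centre to centre, at y = +-36 mm of the stand) that reach out level-ish to the stand's -x side from a crossbar. Post and crossbar stand 100 mm and more behind the seat (+x). Origin: on the bench directly below the hook's seat, z up.
- hook_seat (a point): Middle between the two prongs, where the axis of a 6 mm bail wire lies when it rests in the seats of both prongs, 262.5 mm above the bench. Axes as the stand's: y runs from prong to prong, -x is the open side. The prong tips turn up at the front, 18 mm to -x of this point, and their tops are 20 mm above it; from the seat the prongs rise 12 mm over 106 mm back to the crossbar, whose top is 15 mm above this point.
- bolt0: Plain steel hex-head bolt, 58 mm long over all: shank 12 mm in diameter and 50 mm long, hex head 18 mm across flats and 8 mm thick at its -x end; 55 g. Origin: on the axis at the shank's middle, about 7.5 mm above the floor it lies on; x axis along the shank (within 0.1 rad), away from the head. May be absent.
- bolt1: Plain steel hex-head bolt, 58 mm long over all: shank 12 mm in diameter and 50 mm long, hex head 18 mm across flats and 8 mm thick at its -x end; 55 g. Origin: on the axis at the shank's middle, about 7.5 mm above the floor it lies on; x axis along the shank (within 0.1 rad), away from the head. May be absent.
- bolt2: Plain steel hex-head bolt, 58 mm long over all: shank 12 mm in diameter and 50 mm long, hex head 18 mm across flats and 8 mm thick at its -x end; 55 g. Origin: on the axis at the shank's middle, about 7.5 mm above the floor it lies on; x axis along the shank (within 0.1 rad), away from the head. May be absent.
- bolt3: Plain steel hex-head bolt, 58 mm long over all: shank 12 mm in diameter and 50 mm long, hex head 18 mm across flats and 8 mm thick at its -x end; 55 g. Origin: on the axis at the shank's middle, about 7.5 mm above the floor it lies on; x axis along the shank (within 0.1 rad), away from the head. May be absent.
- bolt4: Plain steel hex-head bolt, 58 mm long over all: shank 12 mm in diameter and 50 mm long, hex head 18 mm across flats and 8 mm thick at its -x end; 55 g. Origin: on the axis at the shank's middle, about 7.5 mm above the floor it lies on; x axis along the shank (within 0.1 rad), away from the head. May be absent.
- dowel0: Plain steel dowel without a head, 12 mm in diameter, 56 mm long, lying in the tray; origin at its middle, x along it. Not a bolt.
- dowel1: Plain steel dowel without a head, 12 mm in diameter, 56 mm long, lying in the tray; origin at its middle, x along it. Not a bolt.
- collar: Plain steel shaft collar lying flat in the tray, 34 mm outside, 21 mm bore (marked dark), 14 mm high; origin centre of the underside. Not a bolt.
- tape: Tape measure, about 60 by 32 by 55 mm, lying on the bench; not part of the job. Origin at its underside.
- screwdriver: Screwdriver with a red handle, lying on the bench; not part of the job. Origin at its underside.
- wrench: Spanner (fixed), lying on the bench; not part of the job. Origin at its underside.
- brush: Paint brush with a wooden handle (fixed), lying on the bench; not part of the job. Origin at its underside.

How it is judged:
By the outcome, as a careful person would: the job done as asked, in the order asked, and still so for the second after the job is handed in, with the robot touching nothing.
Of bolt0, bolt1, bolt2, bolt3, bolt4 only 3 to 5 are there at a start; the rules pass over those that are not, and their reading is None.
At some moment in a run one of pail may be knocked a few centimetres aside while the robot is not near it.
It also fails if it takes over 210 s, if anything falls off the work surface, if the arm or the gripper's body presses on something with over 40 N, if the wrist force passes 120 N, or if a joint passes its speed limit or range.

## Working session

There is one attempt and no reset: what is moved stays moved. The work goes in short steps, Python scripts to look and compute and a shell command to move; the robot and the scene stay as the last step left them, time stands still between calls to the robot, and variables do not carry over. Pictures are saved under pics/ and viewed, about 12 in all and at most 16, crops included, and the job is handed in when it is done.

```bash
mkdir -p pics
cat > h.py <<'E'
import numpy as np,cv2
from station import env,imaging
def cam(n,save=None):
    d=imaging.read_camera(n)
    if save: cv2.imwrite('pics/'+save,d['img'][:,:,::-1])
    return d
def ray(d,u,v):
    c=np.array([(u-d['cx'])/d['fx'],-(v-d['cy'])/d['fy'],-1.]);T=np.array(d['cam_to_world'])
    return T[:3,3],T[:3,:3]@c
def onz(d,u,v,z):
    o,r=ray(d,u,v);return o+r*(z-o[2])/r[2]
def proj(d,p):
    T=np.array(d['cam_to_world']);c=T[:3,:3].T@(np.array(p)-T[:3,3])
    return d['cx']+d['fx']*c[0]/-c[2], d['cy']-d['fy']*c[1]/-c[2]
def tri(d1,p1,d2,p2):
    o1,r1=ray(d1,*p1);o2,r2=ray(d2,*p2)
    s=np.linalg.lstsq(np.c_[r1,-r2],o2-o1,rcond=None)[0]
    a=o1+s[0]*r1;b=o2+s[1]*r2
    return (a+b)/2,np.linalg.norm(a-b)
E
python3 - <<'E'
from h import *
for n in('top','side'):
    d=cam(n,n+'0.png');print(n,{k:v for k,v in d.items() if k!='img'})
    d['img'].dump('pics/'+n+'0.npy')
print(env.read_state())
E
```

```text
top {'fx': 482.43053092875283, 'fy': 482.43053092875283, 'cx': 278.44784735064167, 'cy': 215.4405732567798, 'cam_to_world': array([[-0.00466602,  0.99804102, -0.06238877,  0.46608264],
       [-0.99981873, -0.00580779, -0.01813203, -0.01435124],
       [-0.01845885,  0.06229286,  0.9978872 ,  1.49967065],
       [ 0.        ,  0.        ,  0.        ,  1.        ]])}
side {'fx': 451.9036743148747, 'fy': 451.9036743148747, 'cx': 270.64300705814907, 'cy': 206.750912921149, 'cam_to_world': array([[-0.96329376,  0.20070204, -0.17828017,  0.35509192],
       [-0.26781834, -0.67298539,  0.68946646,  0.7531218 ],
       [ 0.01839738,  0.71190544,  0.70203432,  0.92031889],
       [ 0.        ,  0.        ,  0.        ,  1.        ]])}
{'time_s': 0.1, 'q': array([9.40295754e-01, 1.04643292e-01, 9.65367130e-02, 1.56387906e+00,
       5.25878682e-05, 1.35310510e+00]), 'dq': array([-0.00057208, -0.00110734,  0.00180071, -0.00051865, -0.00019973,
        0.00040017]), 'tau': array([ 8.11954436e-03, -5.58208644e+01,  5.04717565e+01,  1.30960104e-02,
       -2.15962232e-04, -2.17881802e-05]), 'tcp_pos': array([0.24050683, 0.54937087, 0.23059222]), 'ee_rot': array([-6.43734805e-01, -3.07438307e+00,  1.66838461e-03]), 'force': array([ 0.17666818, -0.21794107,  0.87559999]), 'wrist_torque': array([ 0.02833094, -0.01652052, -0.01131072]), 'opening': 0.085788617912635}
```

View pics/top0.png

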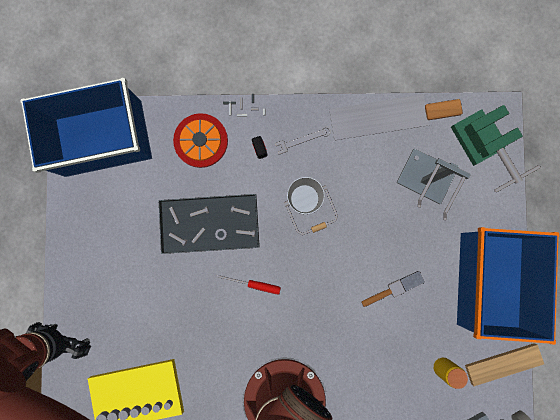

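View pics/side0.png

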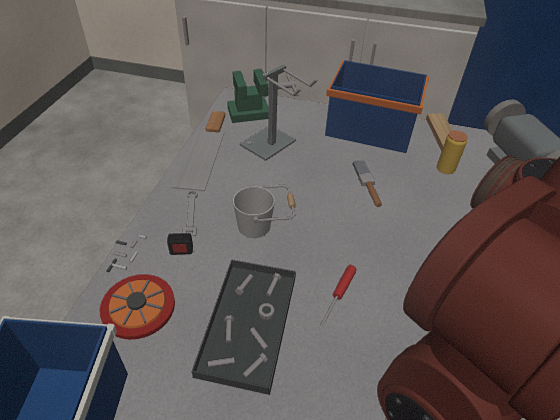

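Run:
```python
from h import *
import pickle
d=cam('top');im=d['img'];s=cam('side')
def seg(im,d,x0,x1,y0,y1,tag):
    g=cv2.cvtColor(im,cv2.COLOR_RGB2GRAY);m=np.zeros_like(g);m[y0:y1,x0:x1]=(g[y0:y1,x0:x1]>105)*255
    cs,_=cv2.findContours(m,cv2.RETR_EXTERNAL,cv2.CHAIN_APPROX_NONE)
    for c in cs:
        a=cv2.contourArea(c)
        if a<25 or a>900: continue
        (u,v),(w,h),t=cv2.minAreaRect(c)
        # world oriented rect of contour pixels
        P=np.array([onz(d,x,y,.0115)[:2] for x,y in np.argwhere(cv2.drawContours(np.zeros_like(g),[c],-1,1,-1))[:,::-1]])
        mu=P.mean(0);_,_,V=np.linalg.svd(P-mu);q=(P-mu)@V.T
        L=np.ptp(q[:,0]);sk=(q[:,0]**3).mean()/(q[:,0]**2).mean()**1.5
        wa=np.ptp(q[q[:,0]<-L/4,1]);wb=np.ptp(q[q[:,0]>L/4,1])
        mid=mu+(q[:,0].max()+q[:,0].min())/2*V[0]
        print(tag,(round(u),round(v)),a,mid.round(4),'L%.3f ang %.0f wa %.4f wb %.4f sk %.2f'%(L,np.degrees(np.arctan2(V[0,1],V[0,0])),wa,wb,sk))
seg(im,d,164,256,199,248,'top')
seg(s['img'],s,205,288,270,382,'side')
a=cv2.resize(im[190:258,155:265],None,fx=5,fy=5,interpolation=cv2.INTER_CUBIC)
b=cv2.resize(s['img'][262:390,195:300],None,fx=4,fy=4,interpolation=cv2.INTER_CUBIC)
o=np.zeros((600,800,3),np.uint8);
a=a[:340,:];a=cv2.resize(a,(380,235));o[:235,:380]=a;o[:512,380:800]=b
o[240:590,0:380]=cv2.resize(im[140:240,375:480],(380,350),interpolation=cv2.INTER_CUBIC)
cv2.imwrite('pics/c1.png',o[:,:,::-1])
```

```text
top (177, 238) 45.0 [0.4906 0.3275] L0.055 ang -122 wa 0.0095 wb 0.0147 sk -0.10
top (245, 233) 43.5 [0.5082 0.1165] L0.056 ang -98 wa 0.0092 wb 0.0161 sk -0.17
top (220, 234) 87.0 [0.5031 0.1923] L0.036 ang -64 wa 0.0236 wb 0.0236 sk 0.03
top (198, 235) 38.0 [0.4996 0.2629] L0.055 ang 140 wa 0.0092 wb 0.0072 sk 0.06
top (240, 210) 43.0 [0.575  0.1318] L0.058 ang 77 wa 0.0091 wb 0.0135 sk -0.08
top (198, 211) 42.0 [0.5711 0.2611] L0.055 ang -72 wa 0.0089 wb 0.0168 sk -0.12
top (174, 215) 33.0 [0.5627 0.3379] L0.055 ang -155 wa 0.0087 wb 0.0082 sk 0.05
side (220, 361) 87.5 [0.5625 0.3413] L0.053 ang 24 wa 0.0093 wb 0.0095 sk -0.02
side (255, 365) 97.5 [0.4911 0.3282] L0.060 ang 62 wa 0.0157 wb 0.0092 sk 0.04
side (258, 337) 74.5 [0.5028 0.265 ] L0.055 ang 140 wa 0.0096 wb 0.0094 sk -0.04
side (280, 348) 438.0 [0.4416 0.2722] L0.156 ang 98 wa 0.0117 wb 0.0289 sk -0.65
side (228, 327) 66.0 [0.5743 0.2588] L0.061 ang -73 wa 0.0071 wb 0.0095 sk 0.09
side (266, 310) 128.5 [0.505  0.1918] L0.033 ang -169 wa 0.0273 wb 0.0270 sk -0.02
side (272, 285) 48.0 [0.5097 0.1205] L0.050 ang 85 wa 0.0090 wb 0.0079 sk 0.04
side (245, 282) 47.5 [0.576  0.1303] L0.052 ang 73 wa 0.0093 wb 0.0105 sk -0.00
side (216, 300) 630.5 [0.6399 0.1981] L0.170 ang -78 wa 0.0199 wb 0.0527 sk -0.47
```

View pics/c1.png

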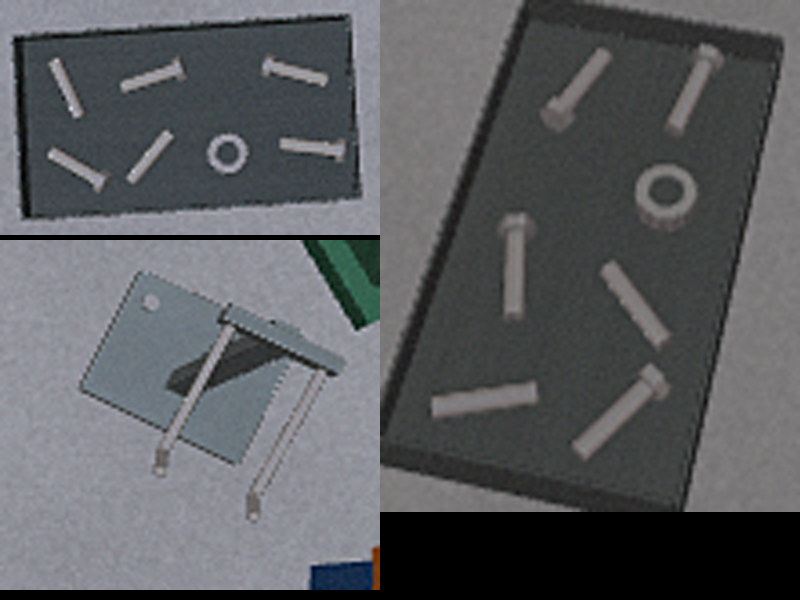

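```bash
cat >> h.py <<'E'
def roller(d,box):
    x0,x1,y0,y1=box;h=cv2.cvtColor(d['img'],cv2.COLOR_RGB2HSV)
    m=(cv2.inRange(h,(8,80,90),(28,255,255)));k=np.zeros_like(m);k[y0:y1,x0:x1]=m[y0:y1,x0:x1]
    n,l,st,c=cv2.connectedComponentsWithStats(k);i=1+np.argmax(st[1:,4])
    p=np.argwhere(l==i)[:,::-1].astype(float);V=np.linalg.svd(p-p.mean(0),full_matrices=False)[2]
    return c[i],st[i,4],V[0]
def rim(d,box):
    x0,x1,y0,y1=box;g=cv2.cvtColor(d['img'],cv2.COLOR_RGB2GRAY)
    return g[y0:y1,x0:x1]
E
python3 - <<'E'
from h import *
t=cam('top');s=cam('side')
rt=roller(t,(285,345,170,240));rs=roller(s,(240,310,180,240));print(rt,rs,tri(t,rt[0],s,rs[0]))
a=tri(t,rt[0],s,rs[0])[0];print('bar dir',onz(t,*(rt[0]+8*rt[2]),.088)-onz(t,*(rt[0]-8*rt[2]),.088))
for p in((306,195),):print(onz(t,*p,.1))
def m(im,x0,x1,y0,y1,k):return cv2.resize(im[y0:y1,x0:x1],None,fx=k,fy=k,interpolation=cv2.INTER_CUBIC)
o=np.zeros((600,800,3),np.uint8)
A=m(t['img'],275,345,165,245,5);o[:400,:350]=A
B=m(s['img'],225,305,175,245,5);o[:350,360:760]=B
C=m(s['img'],255,325,55,105,5);o[350:600,400:750]=C
cv2.imwrite('pics/c2.png',o[:,:,::-1])
E
```

```text
(array([318.54117647, 226.82352941]), np.int32(85), array([-0.92531948,  0.37918841])) (array([290.68421053, 200.05263158]), np.int32(76), array([0.21309016, 0.97703254])) (array([ 0.52134816, -0.10570964,  0.08655537]), np.float64(0.0019790063815440205))
bar dir [-0.01751232  0.04339859  0.        ]
[ 0.61276365 -0.0694428   0.1       ]
```

View pics/c2.png

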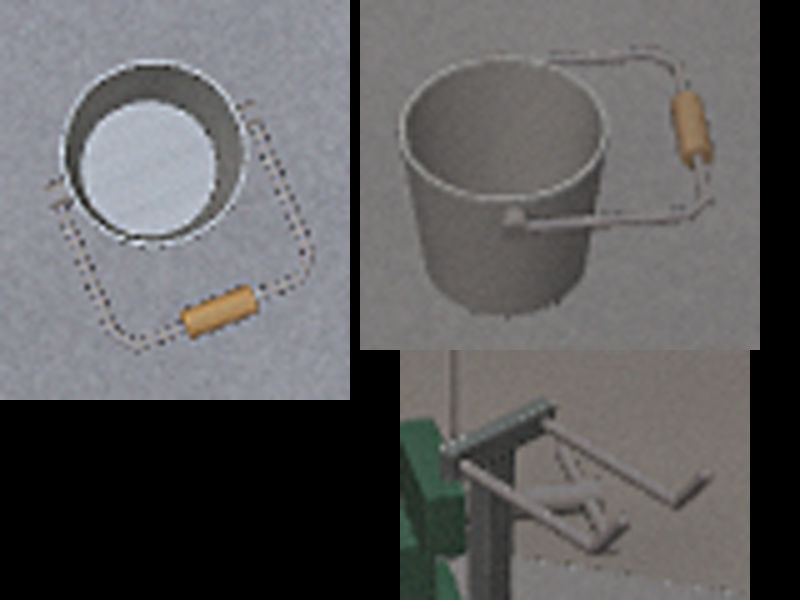

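Run:
```python
from h import *
t=cam('top');s=cam('side')
def g(i,x,y): return (375+x*105/380,140+(y-240)*100/350)
P={}
for n,a,b in(('tipL',g(0,160,470),(300,90)),('tipR',g(0,253,517),(316.6,80.6)),('bendL',g(0,164,452),(294,94.6)),('bendR',g(0,256,494),(310.4,85.6)),('crossL',g(0,230,325),(268,78)),('crossR',g(0,322,370),(283.5,71))):
    P[n],e=tri(t,a,s,b);print(n,P[n].round(4),round(e,4))
d=P['tipL']-P['tipR'];print(np.linalg.norm(d),np.degrees(np.arctan2(d[1],d[0])))
for z in(.2825,.27):print([onz(t,*g(0,*p),z).round(4) for p in((160,470),(253,517),(164,452),(256,494),(230,325),(322,370))])
```

```text
tipL [ 0.5651 -0.3494  0.2732] 0.0006
tipR [ 0.5309 -0.4131  0.2739] 0.0
bendL [ 0.5817 -0.3585  0.2506] 0.0023
bendR [ 0.5492 -0.4237  0.2492] 0.0
crossL [ 0.6724 -0.4039  0.2635] 0.0004
crossR [ 0.641  -0.4699  0.2571] 0.0025
0.0722823187443391 61.7147162366016
[array([ 0.5647, -0.3468,  0.2825]), array([ 0.5304, -0.4103,  0.2825]), array([ 0.5776, -0.3499,  0.2825]), array([ 0.547 , -0.4128,  0.2825]), array([ 0.6695, -0.3979,  0.2825]), array([ 0.6363, -0.4608,  0.2825])]
[array([ 0.5657, -0.3502,  0.27  ]), array([ 0.5311, -0.4143,  0.27  ]), array([ 0.5788, -0.3533,  0.27  ]), array([ 0.5478, -0.4168,  0.27  ]), array([ 0.6716, -0.4018,  0.27  ]), array([ 0.638 , -0.4654,  0.27  ])]
```

```bash
python3 -m creep '[[[25.2,-21.8,-8],[0,0,85]],[[25.2,-21.8,-8],[0,0,85]],[[25.2,-21.8,-8],[0,0,85]],[[25.2,-21.8,-8],[0,0,85]],[[25.2,-21.8,-8],[0,0,85]],[[25.2,-21.8,-8],[0,0,85]],[[25.2,-21.8,-8],[0,0,85]],[[25.2,-21.8,-8],[0,0,85]],[[25.2,-21.8,-8],[0,0,85]],[[25.2,-21.8,-8],[0,0,85]],[[25.2,-21.8,-8],[0,0,85]],[[25.2,-21.8,-8],[0,0,85]]]' 4 40
cat > yaw.py <<'E'
from h import *
from scipy.spatial.transform import Rotation as R
s=env.read_state();M=R.from_rotvec(s['ee_rot']).as_matrix();print('t',s['time_s'],'tcp',s['tcp_pos'].round(4),'yaw',np.degrees(np.arctan2(M[1,1],M[0,1])).round(1),'z',M[:,2].round(3),'op',round(s['opening'],4),'F',s['force'].round(1),'q',s['q'].round(2))
E
python3 yaw.py
```

```text
time_s: 1.6
tcp_pos: [0.4927, 0.3315, 0.1512]
ee_rot: [1.603, -2.702, 0.0]
force: [0.2, 0.3, -0.7]
opening: 0.0403
t 1.6 tcp [0.4927 0.3315 0.1512] yaw 151.4 z [ 0. -0. -1.] op 0.0403 F [ 0.2  0.3 -0.7] q [ 0.37  0.08 -0.07  1.42 -0.   -0.7 ]
```

```bash
python3 -m creep '[[[0,0,-4],[0,0,0]],[[0,0,-8],[0,0,0]],[[0,0,-11],[0,0,0]],[[0,0,-13],[0,0,0]],[[0,0,-14.4],[0,0,0]],[[0,0,-14.4],[0,0,0]],[[0,0,-14.4],[0,0,0]]]'
python3 -m creep '[[[0,0,0],[0,0,0]],[[0,0,0],[0,0,0]],[[0,0,0],[0,0,0]],[[0,0,0],[0,0,0]],[[0,0,0],[0,0,0]],[[0,0,0],[0,0,0]]]' 0 40
python3 -m creep '[[[0,0,4],[0,0,0]],[[0,0,9],[0,0,0]],[[0,0,14],[0,0,0]],[[0,0,14.5],[0,0,0]],[[0,0,14.5],[0,0,0]]]'
python3 - <<'E'
from h import *
t=cam('top','t3.png');s=cam('side','s3.png')
o=np.zeros((600,800,3),np.uint8);a=t['img'][160:270,150:350];b=s['img'][170:400,150:330]
o[:330,:600]=cv2.resize(a,(600,330),interpolation=cv2.INTER_CUBIC);o=o[:330]
b=cv2.resize(b,(258,330));c=np.hstack([o[:,:540],b]);cv2.imwrite('pics/c3.png',c[:,:,::-1])
E
```

```text
time_s: 2.3
tcp_pos: [0.4932, 0.3318, 0.0081]
ee_rot: [-1.602, 2.701, -0.0]
force: [-0.2, 0.8, 0.4]
opening: 0.0399
time_s: 2.9
tcp_pos: [0.4943, 0.3321, 0.0097]
ee_rot: [-1.6, 2.699, -0.001]
force: [-0.5, -0.5, 7.1]
opening: 0.0096
time_s: 3.4
tcp_pos: [0.4956, 0.3327, 0.157]
ee_rot: [-1.598, 2.696, -0.002]
force: [-0.2, -0.6, -1.4]
opening: 0.0098
```

View pics/c3.png

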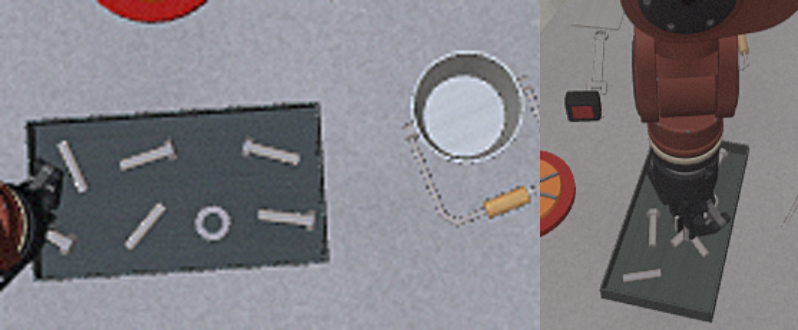

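```bash
python3 -m creep '[[[1,-4,1],[0,0,0]],[[2.5,-9,1],[0,0,0]],[[4,-14,1],[0,0,0]],[[5.5,-19,1],[0,0,0]],[[7,-24,1],[0,0,5]],[[8.5,-29,1],[0,0,10]],[[9.5,-34,1],[0,0,15]],[[11,-38,1],[0,0,15]],[[11.6,-40.2,0],[0,0,15]],[[11.6,-40.2,0],[0,0,15]],[[11.6,-40.2,0],[0,0,15]],[[11.6,-40.2,0],[0,0,15]]]'; python3 yaw.py
python3 - <<'E'
from h import *
t=cam('top');s=cam('side')
o=np.hstack([cv2.resize(t['img'][150:260,240:360],(480,440),interpolation=cv2.INTER_CUBIC),cv2.resize(s['img'][120:270,200:310],(320,440),interpolation=cv2.INTER_CUBIC)]);cv2.imwrite('pics/c4.png',o[:,:,::-1])
E
```

```text
time_s: 4.7
tcp_pos: [0.6091, -0.069, 0.1523]
ee_rot: [-1.941, 2.469, 0.002]
force: [-0.1, -0.3, -0.6]
opening: 0.0098
t 4.7 tcp [ 0.6091 -0.069   0.1523] yaw 166.4 z [-0.     0.002 -1.   ] op 0.0098 F [-0.1 -0.3 -0.6] q [-0.33  0.14 -0.    1.42  0.   -1.66]
```

View pics/c4.png

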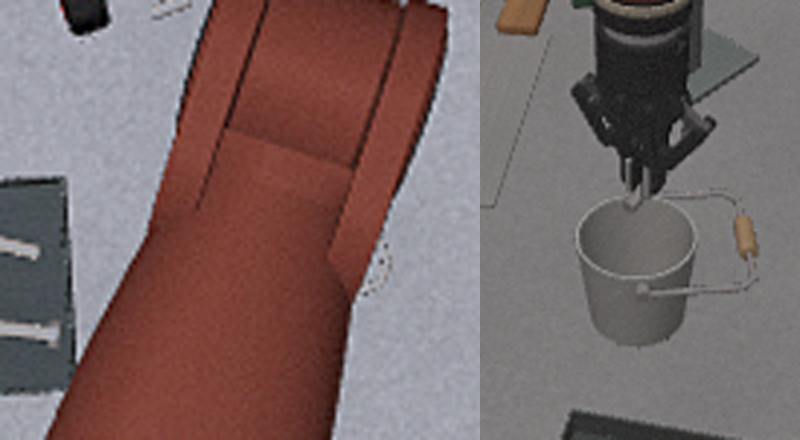

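```bash
python3 -m creep '[[[0.2,0,-3],[0,0,0]],[[0.2,0,-6],[0,0,0]],[[0.2,0,-8.5],[0,0,0]],[[0.2,0,-8.5],[0,0,0]],[[0.2,0,-8.5],[0,0,0]]]'
python3 -m creep '[[[0,0,0],[0,0,0]],[[0,0,0],[0,0,0]],[[0,0,0],[0,0,0]],[[0,0,0],[0,0,0]]]' 3
python3 -m creep '[[[0,0,4],[0,0,0]],[[0,0,9],[0,0,0]],[[-3,6,9.5],[0,0,2]],[[-5,11,9.5],[0,0,7]],[[-7,16,9.5],[0,0,7]],[[-9,18.5,9.5],[0,0,7]],[[-10.3,18.5,9.5],[0,0,7]],[[-10.3,18.5,9.5],[0,0,7]],[[-10.3,18.5,9.5],[0,0,7]]]' 
python3 yaw.py
python3 - <<'E'
from h import *
t=cam('top');s=cam('side')
o=np.hstack([cv2.resize(t['img'][150:260,240:360],(480,440),interpolation=cv2.INTER_CUBIC),cv2.resize(s['img'][120:270,200:310],(320,440),interpolation=cv2.INTER_CUBIC)]);cv2.imwrite('pics/c5.png',o[:,:,::-1])
E
```

```text
time_s: 5.3
tcp_pos: [0.6115, -0.0681, 0.0688]
ee_rot: [-1.943, 2.466, 0.001]
force: [0.1, 0.1, -0.1]
opening: 0.0101
time_s: 5.7
tcp_pos: [0.612, -0.0683, 0.0696]
ee_rot: [-1.943, 2.466, -0.001]
force: [0.4, -0.6, -0.1]
opening: 0.0296
time_s: 6.6
tcp_pos: [0.5093, 0.1166, 0.165]
ee_rot: [-2.089, 2.342, -0.002]
force: [0.5, -1.0, -0.5]
opening: 0.03
t 6.6 tcp [0.5093 0.1166 0.165 ] yaw 173.5 z [ 0.003  0.001 -1.   ] op 0.03 F [ 0.5 -1.  -0.5] q [-0.03 -0.14 -0.26  1.44  0.   -1.48]
```

View pics/c5.png

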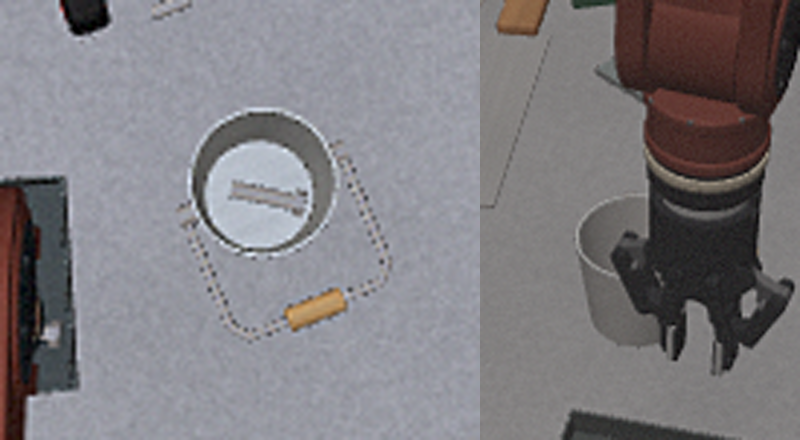

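```bash
python3 -m creep '[[[0,0.6,-4],[0,0,-1]],[[0,0.6,-8],[0,0,-1]],[[0,0.6,-12],[0,0,-1]],[[0,0.6,-14],[0,0,-1]],[[0,0.6,-15.5],[0,0,-1]],[[0,0.6,-15.5],[0,0,-1]],[[0,0.6,-15.5],[0,0,-1]]]' 4
python3 -m creep '[[[0,0,0],[0,0,0]],[[0,0,0],[0,0,0]],[[0,0,0],[0,0,0]],[[0,0,0],[0,0,0]],[[0,0,0],[0,0,0]],[[0,0,0],[0,0,0]]]' 0 40
python3 -m creep '[[[0,0,4],[0,0,0]],[[0,0,9],[0,0,0]],[[0,0,14],[0,0,0]],[[2,-4,14.5],[0,0,0]],[[4,-9,14.5],[0,0,0]],[[7,-14,14.5],[0,0,0]],[[10.2,-19.2,14.5],[0,0,0]],[[10.2,-19.2,14.5],[0,0,0]],[[10.2,-19.2,14.5],[0,0,0]],[[10.2,-19.2,14.5],[0,0,0]]]'
python3 - <<'E'
from h import *
s=cam('side')
cv2.imwrite('pics/c6.png',cv2.resize(s['img'][120:300,180:310],(520,600),interpolation=cv2.INTER_CUBIC)[:,:,::-1])
E
```

```text
time_s: 7.4
tcp_pos: [0.5105, 0.1216, 0.0106]
ee_rot: [-2.066, 2.362, -0.002]
force: [0.1, -0.5, 0.7]
opening: 0.0398
time_s: 8.0
tcp_pos: [0.512, 0.1215, 0.0123]
ee_rot: [-2.065, 2.36, -0.006]
force: [0.4, -0.3, 5.7]
opening: 0.0083
time_s: 9.0
tcp_pos: [0.6139, -0.0706, 0.1573]
ee_rot: [-2.064, 2.361, -0.005]
force: [-0.3, 0.5, -1.6]
opening: 0.0075
```

View pics/c6.png

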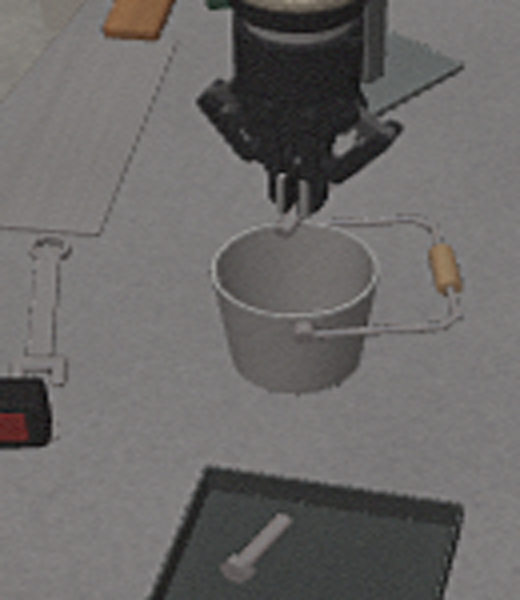

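```bash
python3 -m creep '[[[-0.2,0.1,-3],[0,0,0]],[[-0.2,0.1,-6],[0,0,0]],[[-0.2,0.1,-8.8],[0,0,0]],[[-0.2,0.1,-8.8],[0,0,0]],[[-0.2,0.1,-8.8],[0,0,0]]]'
python3 -m creep '[[[0,0,0],[0,0,0]],[[0,0,0],[0,0,0]],[[0,0,0],[0,0,0]],[[0,0,0],[0,0,0]]]' 3
python3 -m creep '[[[0,0,4],[0,0,0]],[[0,0,9],[0,0,0]],[[-1,4.5,9.5],[0,0,-2]],[[-2,9.5,9.5],[0,0,-4]],[[-3,14.5,9.5],[0,0,-6]],[[-3.8,18,9.5],[0,0,-6]],[[-3.8,19.7,9.5],[0,0,-6]],[[-3.8,19.7,9.5],[0,0,-6]],[[-3.8,19.7,9.5],[0,0,-6]],[[-3.8,19.7,9.5],[0,0,-6]]]' 4
python3 yaw.py
```

```text
time_s: 9.55
tcp_pos: [0.6113, -0.0679, 0.0701]
ee_rot: [-2.067, 2.359, -0.005]
force: [-0.7, -0.1, 0.6]
opening: 0.0077
time_s: 9.95
tcp_pos: [0.6118, -0.068, 0.071]
ee_rot: [-2.066, 2.359, -0.006]
force: [-0.2, -0.0, 0.1]
opening: 0.0301
time_s: 10.95
tcp_pos: [0.5742, 0.1277, 0.1659]
ee_rot: [-1.939, 2.465, -0.007]
force: [0.7, 0.4, 0.6]
opening: 0.0399
t 10.95 tcp [0.5742 0.1277 0.1659] yaw 166.4 z [ 0.007 -0.    -1.   ] op 0.0399 F [0.7 0.4 0.6] q [-0.    0.06 -0.07  1.44 -0.   -1.34]
```

```bash
python3 -m creep '[[[0,0,-4],[0,0,0]],[[0,0,-8],[0,0,0]],[[0,0,-12],[0,0,0]],[[0,0,-14],[0,0,0]],[[0,0,-15.8],[0,0,0]],[[0,0,-15.8],[0,0,0]],[[0,0,-15.8],[0,0,0]]]' 4
python3 -m creep '[[[0,0,0],[0,0,0]],[[0,0,0],[0,0,0]],[[0,0,0],[0,0,0]],[[0,0,0],[0,0,0]],[[0,0,0],[0,0,0]],[[0,0,0],[0,0,0]]]' 0 40
python3 -m creep '[[[0,0,4],[0,0,0]],[[0,0,9],[0,0,0]],[[0,0,14],[0,0,0]],[[0,0,14.5],[0,0,0]],[[0,0,14.5],[0,0,0]]]'
python3 - <<'E'
from h import *
s=cam('side');t=cam('top')
try: r=roller(t,(270,360,150,250)),roller(s,(220,330,160,250));print(r,tri(t,r[0][0],s,r[1][0]))
except Exception as e: print(e)
o=np.hstack([cv2.resize(t['img'][150:260,180:360],(490,300),interpolation=cv2.INTER_CUBIC),cv2.resize(s['img'][150:300,180:310],(260,300),interpolation=cv2.INTER_CUBIC)]);cv2.imwrite('pics/c7.png',o[:,:,::-1])
E
```

```text
time_s: 11.65
tcp_pos: [0.5744, 0.1268, 0.0082]
ee_rot: [-1.937, 2.467, -0.007]
force: [-0.3, -0.3, 0.3]
opening: 0.0401
time_s: 12.25
tcp_pos: [0.5756, 0.1264, 0.0097]
ee_rot: [-1.936, 2.466, -0.01]
force: [-0.5, -1.9, 6.4]
opening: 0.0093
time_s: 12.75
tcp_pos: [0.5769, 0.1265, 0.1571]
ee_rot: [-1.934, 2.463, -0.014]
force: [0.0, -0.0, -1.0]
opening: 0.0093
((array([318.46428571, 226.86904762]), np.int32(84), array([-0.92760525,  0.3735619 ])), (array([290.68421053, 200.05263158]), np.int32(76), array([0.21309016, 0.97703254]))) (array([ 0.5212523 , -0.10545986,  0.08680424]), np.float64(0.002071739482445892))
```

View pics/c7.png

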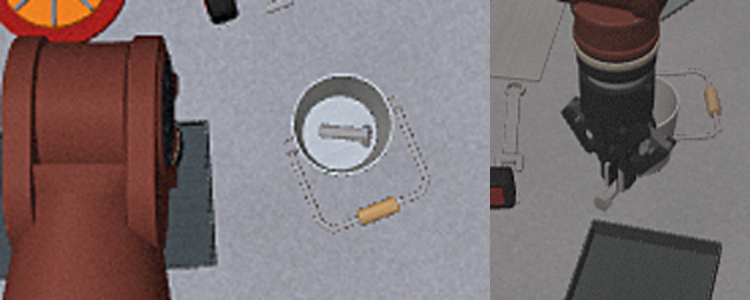

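```bash
python3 -m creep '[[[1,-4,0],[0,0,0]],[[2,-9,0],[0,0,0]],[[3,-14,0],[0,0,0]],[[3.5,-18,0],[0,0,0]],[[3.5,-19.6,0],[0,0,0]],[[3.5,-19.6,0],[0,0,0]],[[3.5,-19.6,-3],[0,0,0]],[[3.5,-19.6,-6],[0,0,0]],[[3.5,-19.6,-8.8],[0,0,0]],[[3.5,-19.6,-8.8],[0,0,0]],[[3.5,-19.6,-8.8],[0,0,0]]]'
python3 -m creep '[[[0,0,0],[0,0,0]],[[0,0,0],[0,0,0]],[[0,0,0],[0,0,0]],[[0,0,0],[0,0,0]]]' 3
python3 -m creep '[[[0,0,4],[0,0,0]],[[0,0,9],[0,0,0]],[[-1,4.5,9.5],[0,0,5]],[[-2,9.5,9.5],[0,0,10]],[[-3,14.5,9.5],[0,0,15]],[[-4,19,9.5],[0,0,20]],[[-4,24,9.5],[0,0,25]],[[-4,29,9.5],[0,0,31]],[[-4,33.1,9.5],[0,0,31]],[[-4,33.1,9.5],[0,0,31]],[[-4,33.1,9.5],[0,0,31]],[[-4,33.1,9.5],[0,0,31]]]' 4
python3 yaw.py
python3 - <<'E'
from h import *
t=cam('top');s=cam('side');r=roller(t,(270,360,150,250)),roller(s,(220,330,160,250));print(tri(t,r[0][0],s,r[1][0]))
cv2.imwrite('pics/c8.png',cv2.resize(t['img'][170:255,230:340],(770,595),interpolation=cv2.INTER_CUBIC)[:,:,::-1])
E
```

```text
time_s: 13.95
tcp_pos: [0.6093, -0.0681, 0.0652]
ee_rot: [-1.939, 2.466, -0.006]
force: [0.4, -0.4, 0.3]
opening: 0.0097
time_s: 14.35
tcp_pos: [0.6097, -0.0682, 0.066]
ee_rot: [-1.939, 2.465, -0.007]
force: [-0.0, 0.4, 0.1]
opening: 0.03
time_s: 15.55
tcp_pos: [0.5699, 0.2619, 0.1611]
ee_rot: [-2.525, 1.858, -0.005]
force: [0.4, -0.5, 0.2]
opening: 0.0395
t 15.55 tcp [0.5699 0.2619 0.1611] yaw -162.7 z [ 0.006  0.003 -1.   ] op 0.0395 F [ 0.4 -0.5  0.2] q [ 0.22  0.18  0.05  1.44  0.   -1.65]
(array([ 0.52123878, -0.10573413,  0.08646993]), np.float64(0.0017506107229993638))
```

View pics/c8.png

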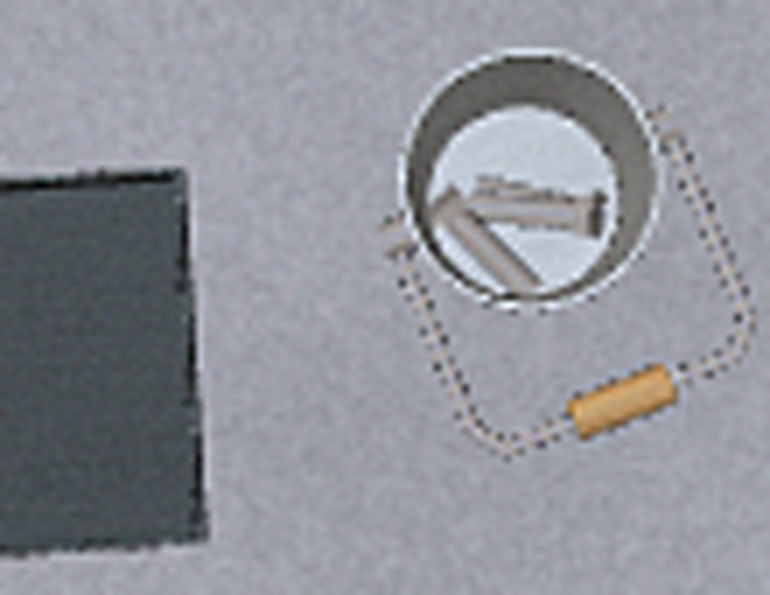

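```bash
python3 -m creep '[[[0.1,0.2,-4],[0,0,0]],[[0.1,0.2,-8],[0,0,0]],[[0.1,0.2,-12],[0,0,0]],[[0.1,0.2,-14],[0,0,0]],[[0.1,0.2,-15.3],[0,0,0]],[[0.1,0.2,-15.3],[0,0,0]],[[0.1,0.2,-15.3],[0,0,0]]]' 4
python3 -m creep '[[[0,0,0],[0,0,0]],[[0,0,0],[0,0,0]],[[0,0,0],[0,0,0]],[[0,0,0],[0,0,0]],[[0,0,0],[0,0,0]],[[0,0,0],[0,0,0]]]' 0 40
python3 -m creep '[[[0,0,4],[0,0,0]],[[0,0,9],[0,0,0]],[[0,0,14],[0,0,0]],[[0,0,14.5],[0,0,0]],[[0,0,14.5],[0,0,0]]]'
python3 - <<'E'
from h import *
t=cam('top');s=cam('side');r=roller(t,(270,360,150,250)),roller(s,(220,330,160,250));print(tri(t,r[0][0],s,r[1][0]))
E
```

```text
time_s: 16.35
tcp_pos: [0.5719, 0.2633, 0.0094]
ee_rot: [-2.523, 1.859, -0.007]
force: [-0.2, 0.3, -0.1]
opening: 0.0401
time_s: 16.95
tcp_pos: [0.5733, 0.2635, 0.0115]
ee_rot: [-2.521, 1.858, -0.01]
force: [-1.4, -0.4, 6.5]
opening: 0.009
time_s: 17.45
tcp_pos: [0.5748, 0.2639, 0.1593]
ee_rot: [-2.519, 1.856, -0.015]
force: [-0.5, -0.5, -1.8]
opening: 0.0088
(array([ 0.52118779, -0.10548082,  0.08666234]), np.float64(0.0019299214204319339))
```

```bash
python3 -m creep '[[[1,-4,0],[0,0,0]],[[2,-9,0],[0,0,0]],[[3,-14,0],[0,0,0]],[[3.7,-19,0],[0,0,0]],[[3.7,-24,0],[0,0,0]],[[3.7,-29,0],[0,0,0]],[[3.7,-33.3,0],[0,0,0]],[[3.7,-33.3,0],[0,0,0]],[[3.7,-33.3,0],[0,0,0]],[[3.7,-33.3,0],[0,0,0]]]'
python3 -m creep '[[[0,0,-3],[0,0,0]],[[0,0,-6],[0,0,0]],[[0,0,-8.8],[0,0,0]],[[0,0,-8.8],[0,0,0]],[[0,0,-8.8],[0,0,0]]]'
python3 -m creep '[[[0,0,0],[0,0,0]],[[0,0,0],[0,0,0]],[[0,0,0],[0,0,0]],[[0,0,0],[0,0,0]]]' 3
python3 -m creep '[[[0,0,4],[0,0,0]],[[0,0,9],[0,0,0]],[[-1,4.5,9.5],[0,0,5]],[[-4,9,9.5],[0,0,5]],[[-7,13,9.5],[0,0,5]],[[-9,17,9.5],[0,0,5]],[[-10,21,9.5],[0,0,5]],[[-10,21,9.5],[0,0,5]],[[-10,21,9.5],[0,0,5]]]' 4
python3 yaw.py
python3 - <<'E'
from h import *
t=cam('top');s=cam('side');r=roller(t,(270,360,150,250)),roller(s,(220,330,160,250));print(tri(t,r[0][0],s,r[1][0]),onz(t,*(r[0][0]+8*r[0][2]),.088)-onz(t,*(r[0][0]-8*r[0][2]),.088))
cv2.imwrite('pics/c9.png',cv2.resize(t['img'][170:255,230:340],(770,595),interpolation=cv2.INTER_CUBIC)[:,:,::-1])
E
```

```text
time_s: 18.55
tcp_pos: [0.6091, -0.0686, 0.1539]
ee_rot: [-2.523, 1.858, -0.005]
force: [0.5, 0.7, 0.4]
opening: 0.0087
time_s: 19.05
tcp_pos: [0.6088, -0.0672, 0.066]
ee_rot: [-2.525, 1.856, -0.003]
force: [1.3, 0.4, -0.6]
opening: 0.0087
time_s: 19.45
tcp_pos: [0.6092, -0.0674, 0.0668]
ee_rot: [-2.524, 1.856, -0.005]
force: [-0.1, 0.4, 1.2]
opening: 0.0297
time_s: 20.35
tcp_pos: [0.5092, 0.1432, 0.1622]
ee_rot: [-2.604, 1.741, -0.006]
force: [0.3, -0.5, 0.6]
opening: 0.0397
t 20.35 tcp [0.5092 0.1432 0.1622] yaw -157.5 z [ 0.008  0.005 -1.   ] op 0.0397 F [ 0.3 -0.5  0.6] q [ 0.02 -0.13 -0.26  1.43  0.   -1.94]
(array([ 0.51730783, -0.10719373,  0.07103003]), np.float64(0.007134462560820704)) [-0.01724836  0.0435026   0.        ]
```

View pics/c9.png

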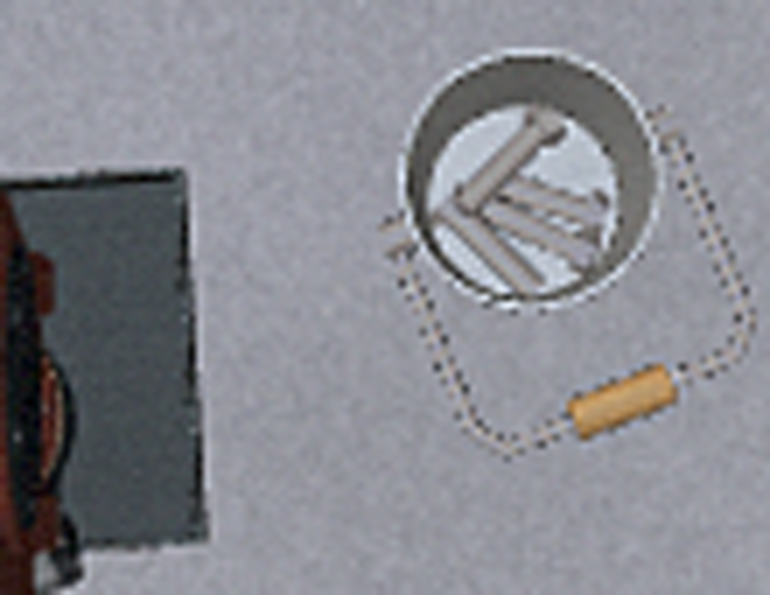

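```bash
python3 -m creep '[[[0,-4,0],[0,0,0]],[[0.5,-9,0],[0,0,-1]],[[1,-14,0],[0,0,-1]],[[1.2,-19,0],[0,0,-1]],[[1.2,-23,0],[0,0,-1]],[[1.2,-24.9,0],[0,0,-1]],[[1.2,-24.9,0],[0,0,-1]],[[1.2,-24.9,0],[0,0,-1]],[[1.2,-24.9,0],[0,0,-1]]]' 4
python3 yaw.py
python3 - <<'E'
from h import *
s=cam('side');r=roller(s,(220,330,160,250));print(r[0],'was 290.68 200.05')
o,d=ray(s,*r[0]);print('roller from side at z.088',o+d*(.088-o[2])/d[2])
E
```

```text
time_s: 21.35
tcp_pos: [0.5216, -0.1068, 0.1619]
ee_rot: [-2.587, 1.768, -0.005]
force: [-0.4, 1.3, -0.9]
opening: 0.0402
t 21.35 tcp [ 0.5216 -0.1068  0.1619] yaw -158.7 z [ 0.007  0.005 -1.   ] op 0.0402 F [-0.4  1.3 -0.9] q [-0.45 -0.11 -0.24  1.43  0.01 -2.4 ]
[290.71621622 200.02702703] was 290.68 200.05
roller from side at z.088 [ 0.52198079 -0.10420608  0.088     ]
```

```bash
python3 -m creep '[[[0,0.15,-3],[0,0,0]],[[0,0.15,-6],[0,0,0]],[[0,0.15,-8],[0,0,0]],[[0,0.15,-9.2],[0,0,0]],[[0,0.15,-9.2],[0,0,0]],[[0,0.15,-9.2],[0,0,0]]]'
python3 -m creep '[[[0,0,0],[0,0,0]],[[0,0,0],[0,0,0]],[[0,0,0],[0,0,0]],[[0,0,0],[0,0,0]],[[0,0,0],[0,0,0]],[[0,0,0],[0,0,0]]]' 0.5 30
python3 yaw.py
python3 - <<'E'
from h import *
t=cam('top');s=cam('side')
o=np.hstack([cv2.resize(t['img'][150:260,240:360],(360,330),interpolation=cv2.INTER_CUBIC),cv2.resize(s['img'][150:260,210:330],(360,330),interpolation=cv2.INTER_CUBIC)]);cv2.imwrite('pics/c10.png',o[:,:,::-1])
E
```

```text
time_s: 22.0
tcp_pos: [0.5221, -0.1048, 0.0709]
ee_rot: [-2.588, 1.766, -0.007]
force: [0.6, -0.2, -0.6]
opening: 0.0399
time_s: 22.6
tcp_pos: [0.5223, -0.1052, 0.0716]
ee_rot: [-2.588, 1.766, -0.008]
force: [-2.4, -0.3, 7.2]
opening: 0.0171
t 22.6 tcp [ 0.5223 -0.1052  0.0716] yaw -158.6 z [ 0.009  0.004 -1.   ] op 0.0171 F [-2.4 -0.3  7.2] q [-0.45 -0.08 -0.38  1.27  0.01 -2.39]
```

View pics/c10.png

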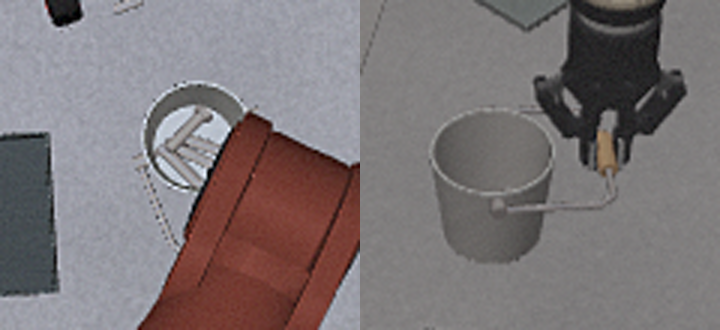

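```bash
python3 -m creep '[[[0.08,0.03,1.31],[0,0,0]],[[0.32,0.13,2.59],[0,0,0]],[[0.71,0.28,3.83],[0,0,0]],[[1.24,0.5,5],[0,0,0]],[[1.92,0.77,6.09],[0,0,0]],[[2.72,1.08,7.07],[0,0,0]],[[3.63,1.45,7.93],[0,0,0]],[[4.64,1.85,8.66],[0,0,0]],[[5.73,2.28,9.24],[0,0,0]],[[6.88,2.74,9.66],[0,0,0]],[[8.07,3.22,9.9],[0,0,0]],[[9.29,3.7,10],[0,0,0]]]'
python3 -m creep '[[[0,0,0],[0,0,0]],[[0,0,0],[0,0,0]],[[0,0,0],[0,0,0]]]'
python3 yaw.py
python3 - <<'E'
from h import *
t=cam('top');s=cam('side')
o=np.hstack([cv2.resize(t['img'][150:260,240:360],(360,330),interpolation=cv2.INTER_CUBIC),cv2.resize(s['img'][150:260,210:330],(360,330),interpolation=cv2.INTER_CUBIC)]);cv2.imwrite('pics/c11.png',o[:,:,::-1])
E
```

```text
time_s: 23.9
tcp_pos: [0.6159, -0.0678, 0.1728]
ee_rot: [-2.588, 1.766, -0.009]
force: [-0.7, 0.5, -3.3]
opening: 0.0167
time_s: 24.2
tcp_pos: [0.6154, -0.0679, 0.1727]
ee_rot: [-2.589, 1.766, -0.007]
force: [-0.9, 1.2, -3.7]
opening: 0.0169
t 24.2 tcp [ 0.6154 -0.0679  0.1727] yaw -158.6 z [ 0.008  0.004 -1.   ] op 0.0169 F [-0.9  1.2 -3.7] q [-0.32  0.15  0.04  1.45  0.01 -2.27]
```

View pics/c11.png

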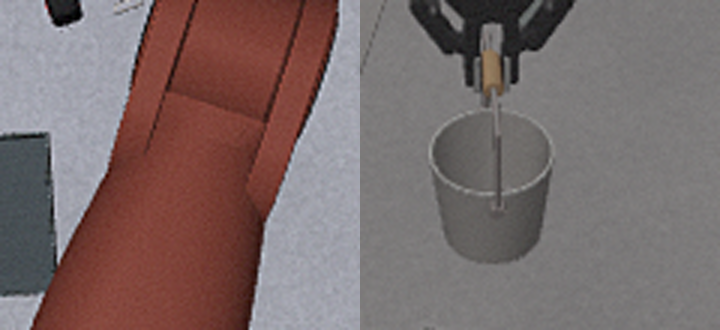

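```bash
python3 -m creep '[[[0,0,0],[0,0,0]],[[0,0,0],[0,0,0]],[[0,0,0.7],[0,0,0]],[[0,0,2],[0,0,0]],[[0,0,4],[0,0,0]],[[0,0,6],[0,0,0]],[[0,0,8],[0,0,0]],[[0,0,10],[0,0,0]],[[0,0,11.2],[0,0,0]],[[0,0,11.8],[0,0,0]],[[0,0,11.8],[0,0,0]]]' 0.5 60
python3 yaw.py
python3 - <<'E'
from h import *
t=cam('top');s=cam('side')
o=np.hstack([cv2.resize(t['img'][150:260,240:360],(360,330),interpolation=cv2.INTER_CUBIC),cv2.resize(s['img'][90:250,180:340],(400,400),interpolation=cv2.INTER_CUBIC)[:330]]);cv2.imwrite('pics/c12.png',o[:,:,::-1])
E
```

```text
time_s: 25.4
tcp_pos: [0.6157, -0.0681, 0.2916]
ee_rot: [-2.588, 1.766, -0.01]
force: [0.3, -0.1, -6.1]
opening: 0.0159
t 25.4 tcp [ 0.6157 -0.0681  0.2916] yaw -158.6 z [ 0.01   0.003 -1.   ] op 0.0159 F [ 0.3 -0.1 -6.1] q [-0.32  0.18  0.29  1.67  0.01 -2.27]
```

View pics/c12.png

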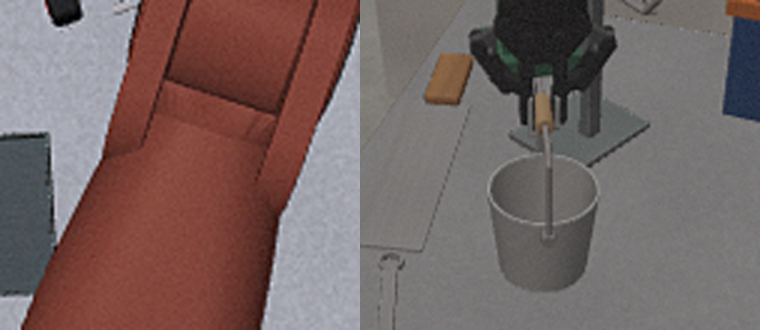

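```bash
python3 -m creep '[[[-0.2,-0.5,0],[0,0,-1]],[[-0.7,-1.9,0],[0,0,-3]],[[-1.5,-4.1,0],[0,0,-7]],[[-2.3,-6.5,0],[0,0,-11]],[[-3.2,-9,0],[0,0,-15]],[[-4.1,-11.5,0],[0,0,-19]],[[-5,-14,0],[0,0,-23]],[[-5.9,-16.5,0],[0,0,-27]],[[-6.6,-18.4,0],[0,0,-31]],[[-7,-19.6,0],[0,0,-34]],[[-7.1,-20,0],[0,0,-35]],[[-7.1,-20,0],[0,0,-35]]]'
python3 -m creep '[[[-0.2,-0.5,0],[0,0,-1]],[[-0.6,-1.6,0],[0,0,-3]],[[-1.2,-3.4,0],[0,0,-5]],[[-2,-5.6,0],[0,0,-8]],[[-2.8,-7.6,0],[0,0,-11]],[[-3.2,-8.9,0],[0,0,-13]],[[-3.4,-9.4,0],[0,0,-13.4]],[[-3.4,-9.4,0],[0,0,-13.4]],[[-3.4,-9.4,0],[0,0,-13.4]],[[-3.4,-9.4,0],[0,0,-13.4]]]'
python3 yaw.py
python3 - <<'E'
from h import *
t=cam('top');s=cam('side');r=roller(s,(250,400,30,130));print(r)
o=np.hstack([cv2.resize(t['img'][140:260,350:480],(390,360),interpolation=cv2.INTER_CUBIC),cv2.resize(s['img'][40:190,240:380],(392,420),interpolation=cv2.INTER_CUBIC)[:360]]);cv2.imwrite('pics/c13.png',o[:,:,::-1])
E
```

```text
time_s: 26.7
tcp_pos: [0.5436, -0.2688, 0.2896]
ee_rot: [-1.936, 2.466, -0.009]
force: [0.6, -0.0, -5.3]
opening: 0.0161
time_s: 27.7
tcp_pos: [0.51, -0.362, 0.2897]
ee_rot: [-1.638, 2.675, -0.01]
force: [-0.1, -0.1, -5.9]
opening: 0.0157
t 27.7 tcp [ 0.51   -0.362   0.2897] yaw 153.0 z [ 0.008 -0.003 -1.   ] op 0.0157 F [-0.1 -0.1 -5.9] q [-0.83  0.2   0.31  1.67  0.   -1.93]
(array([366.47859922,  99.18871595]), np.int32(514), array([0.98111645, 0.19341796]))
```

View pics/c13.png

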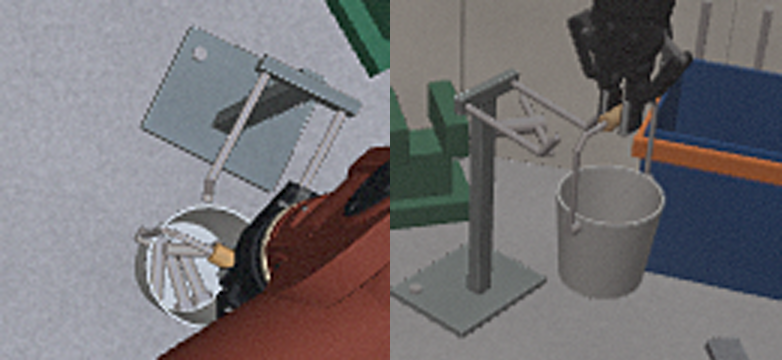

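Run:
```python
from h import *
t=cam('top');s=cam('side')
rs=roller(s,(300,330,65,100));rt=roller(t,(405,440,205,245));print(rs[:2],rt[:2],tri(t,rt[0],s,rs[0]))
print(proj(s,(.51,-.362,.3065)),proj(t,(.51,-.362,.3065)))
```

```text
(array([318.85 ,  81.625]), np.int32(40)) (array([423.60784314, 224.92156863]), np.int32(51)) (array([ 0.51508783, -0.34987049,  0.30689793]), np.float64(0.00022539853405542483))
(np.float64(321.5025653229588), np.float64(79.88497424766821)) (np.float64(428.5738049913748), np.float64(227.0130335915683))
```

```bash
python3 -m creep '[[[0.3,-0.2,0],[0,0,0]],[[0.9,-0.5,0],[0,0,0]],[[1.8,-0.9,0],[0,0,0]],[[2.8,-1.4,0],[0,0,0]],[[3.8,-2,0],[0,0,0]],[[4.8,-2.5,0],[0,0,0]],[[5.5,-2.8,0],[0,0,0]],[[5.8,-3,0],[0,0,0]],[[5.8,-3,0],[0,0,0]],[[5.8,-3,0],[0,0,0]]]'
python3 -m creep '[[[0,0,-0.5],[0,0,0]],[[0,0,-1.2],[0,0,0]],[[0,0,-2],[0,0,0]],[[0,0,-2.7],[0,0,0]],[[0,0,-3.3],[0,0,0]],[[0,0,-3.7],[0,0,0]],[[0,0,-3.7],[0,0,0]],[[0,0,-3.7],[0,0,0]]]'
python3 -m creep '[[[0,0,-0.2],[0,0,0]],[[0,0,-0.4],[0,0,0]],[[0,0,-0.4],[0,0,0]],[[0,0,-0.4],[0,0,0]]]'
python3 yaw.py
```

```text
time_s: 28.9
tcp_pos: [0.5678, -0.3922, 0.2895]
ee_rot: [-1.637, 2.675, -0.009]
force: [-0.4, -0.3, -5.8]
opening: 0.0158
time_s: 29.7
tcp_pos: [0.5679, -0.3922, 0.2527]
ee_rot: [-1.637, 2.675, -0.01]
force: [-0.1, 0.7, -5.6]
opening: 0.016
time_s: 30.1
tcp_pos: [0.5678, -0.3922, 0.2487]
ee_rot: [-1.637, 2.675, -0.01]
force: [0.4, 0.7, -6.0]
opening: 0.0161
t 30.1 tcp [ 0.5678 -0.3922  0.2487] yaw 152.9 z [ 0.008 -0.003 -1.   ] op 0.0161 F [ 0.4  0.7 -6. ] q [-0.8   0.39  0.46  1.63  0.   -1.89]
```

Still carrying the full weight; lower further in small steps.

```bash
python3 -m creep '[[[0,0,-0.2],[0,0,0]],[[0,0,-0.3],[0,0,0]],[[0,0,-0.3],[0,0,0]]]' | grep -E 'tcp|force'
python3 -m creep '[[[0,0,-0.2],[0,0,0]],[[0,0,-0.3],[0,0,0]],[[0,0,-0.3],[0,0,0]]]'| grep -E 'tcp|force'
python3 - <<'E'
from h import *
t=cam('top');s=cam('side')
rs=roller(s,(280,330,60,130));print(rs[:2])
print(proj(s,(.5678,-.3922,.26)))
cv2.imwrite('pics/x.png',cv2.resize(s['img'][50:170,240:360],(600,600),interpolation=cv2.INTER_CUBIC)[:,:,::-1])
E
```

```text
tcp_pos: [0.568, -0.3924, 0.2468]
force: [-0.8, 1.6, 2.1]
tcp_pos: [0.5682, -0.3926, 0.2465]
force: [-4.3, 3.1, 10.9]
(array([327.87878788,  91.24242424]), np.int32(33))
(np.float64(302.03449777381866), np.float64(86.5636075190327))
```

```bash
python3 -m creep '[[[0,0,0.2],[0,0,0]],[[0,0,0.2],[0,0,0]]]' | grep -E 'tcp|force'
python3 -m creep '[[[0,0,0],[0,0,0]],[[0,0,0],[0,0,0]],[[0,0,0],[0,0,0]],[[0,0,0],[0,0,0]],[[0,0,0],[0,0,0]],[[0,0,0],[0,0,0]]]' 2.8
python3 - <<'E'
from h import *
t=cam('top');s=cam('side')
o=np.hstack([cv2.resize(t['img'][140:240,370:480],(396,360),interpolation=cv2.INTER_CUBIC),cv2.resize(s['img'][50:170,240:360],(404,404),interpolation=cv2.INTER_CUBIC)[:360]]);cv2.imwrite('pics/c14.png',o[:,:,::-1])
E
```

```text
tcp_pos: [0.5683, -0.3927, 0.2485]
force: [-0.2, -0.4, -5.0]
time_s: 31.6
tcp_pos: [0.5684, -0.3927, 0.2486]
ee_rot: [-1.637, 2.674, -0.018]
force: [-0.4, 0.2, -0.1]
opening: 0.0277
```

View pics/c14.png

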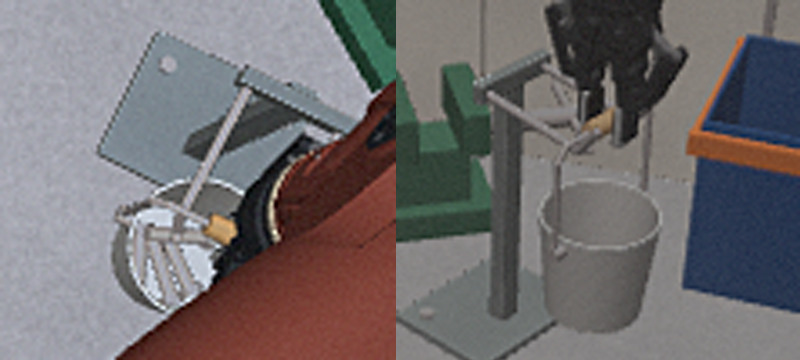

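```bash
python3 -m creep '[[[0,0,0],[0,0,0]],[[0,0,0],[0,0,0]],[[0,0,1],[0,0,0]],[[0,0,2.5],[0,0,0]],[[0,0,4.5],[0,0,0]],[[0,0,6.5],[0,0,0]],[[0,0,8],[0,0,0]],[[0,0,9],[0,0,0]],[[0,0,9],[0,0,0]]]' 3.6
python3 -m creep '[[[-1,2,0],[0,0,0]],[[-2,6,0],[0,0,0]],[[-3,11,0],[0,0,0]],[[-4,16,0],[0,0,0]],[[-5,21,0],[0,0,0]],[[-5,26,0],[0,0,0]],[[-5,30,0],[0,0,0]],[[-5,30,0],[0,0,0]],[[-5,30,0],[0,0,0]],[[-5,30,0],[0,0,0]],[[-5,30,0],[0,0,0]]]'
python3 - <<'E'
from h import *
t=cam('top','tf.png');s=cam('side','sf.png')
rt=roller(t,(400,450,170,235));rs=roller(s,(280,330,60,112));print(rt,rs,tri(t,rt[0],s,rs[0]))
d=onz(t,*(rt[0]+8*rt[2]),.2625)-onz(t,*(rt[0]-8*rt[2]),.2625);print('bar angle',np.degrees(np.arctan2(d[1],d[0])))
# tray: parts left
g=cv2.cvtColor(t['img'],cv2.COLOR_RGB2GRAY);m=np.zeros_like(g);m[199:248,164:256]=(g[199:248,164:256]>105)*255
print([tuple(map(round,cv2.minAreaRect(c)[0])) for c in cv2.findContours(m,0,2)[0] if 25<cv2.contourArea(c)<900])
E
python3 yaw.py
```

```text
time_s: 32.6
tcp_pos: [0.5687, -0.3931, 0.3411]
ee_rot: [-1.636, 2.674, -0.022]
force: [-0.8, -0.0, 0.2]
opening: 0.0363
time_s: 33.7
tcp_pos: [0.5187, -0.0942, 0.3407]
ee_rot: [-1.634, 2.675, -0.022]
force: [-0.4, 0.4, 0.3]
opening: 0.036
(array([435.34920635, 205.38095238]), np.int32(126), array([0.90301267, 0.42961392])) (array([328.45,  89.9 ]), np.int32(20), array([0.06354495, 0.99797898])) (array([ 0.52969255, -0.39677407,  0.26005422]), np.float64(0.07483194083475188))
bar angle -116.20219908966418
[(220, 234), (198, 235), (174, 215)]
t 33.8 tcp [ 0.5187 -0.0941  0.3407] yaw 152.8 z [ 0.013 -0.008 -1.   ] op 0.0359 F [-0.1  0.1 -0. ] q [-0.43 -0.08  0.11  1.75 -0.   -1.52]
```

```bash
python3 - <<'E'
from h import *
for i in range(2):
    t=cam('top');s=cam('side')
    rt=roller(t,(400,450,170,235))
    print(onz(t,*rt[0],.2625),'prong seat mid est .565 -.390')
    for b in((285,318,70,110),):
        try: rs=roller(s,b);print(rs[:2],tri(t,rt[0],s,rs[0]),proj(s,(.566,-.391,.2625)))
        except Exception as e: print(e)
E
python3 yaw.py
```

```text
[ 0.56687642 -0.39337963  0.2625    ] prong seat mid est .565 -.390
attempt to get argmax of an empty sequence
[ 0.56674464 -0.39350554  0.2625    ] prong seat mid est .565 -.390
attempt to get argmax of an empty sequence
t 34.0 tcp [ 0.5187 -0.0935  0.3409] yaw 152.9 z [ 0.013 -0.008 -1.   ] op 0.0361 F [-0.  -0.7  0.2] q [-0.43 -0.08  0.11  1.75 -0.   -1.52]
```

```bash
python3 -m creep '[[[0,0,0],[0,0,0]],[[0,0,0],[0,0,0]],[[0,0,0],[0,0,0]],[[0,0,0],[0,0,0]],[[0,0,0],[0,0,0]],[[0,0,0],[0,0,0]],[[0,0,0],[0,0,0]],[[0,0,0],[0,0,0]],[[0,0,0],[0,0,0]],[[0,0,0],[0,0,0]]]' | head -1
python3 - <<'E'
from h import *
t=cam('top');print(onz(t,*roller(t,(400,450,170,235))[0],.2625))
print(env.close_job())
E
```

```text
time_s: 35.0
[ 0.56533667 -0.39247472  0.2625    ]
the job is handed in; nothing more can be done
None
```

I put all four hex bolts found in the tray into the pail. I then swung the bail upright with the pail standing on the bench, carried it by the roller, hung it on both prongs of the twin hook and handed the job in at about 35 s.

**Last checks that agreed**
- The two dowels and the collar were still in the tray at their original pixel positions.
- The roller was at (0.565, -0.392), within about 3 mm of the estimated seat (0.565, -0.390), with its bar along the prongs' line. It moved only about 2 mm over the last second.
- The last picture, taken with the fingers just opened around the roller, showed the pail hanging level with bolts inside.
- The wrist force was about 0 N once the fingers opened.

**Checks that failed or were missing**
- After backing away, the side-camera check of the roller failed: it was probably hidden by the arm, and the mask caught the orange bin instead. The final position therefore rests on the top view alone, using the known seat height.
- I viewed no picture after the gripper backed away, because the 16-picture limit was used up. The four bolts were last counted before the bail was raised.

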